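Butt handed brackets flush in their fixtures

TASK

The two loose blue angle brackets are mirror images, and each metal fixture has a master bracket of one hand screwed down at its far end. Lay each loose bracket in the flared open mouth of the fixture of its own hand, the same way round as the master there, then slide it along the channel floor, without lifting it, until it butts flush against the master with no gap. Do not disturb the mirror mount, the clear round box or the meter head.

Things in the scene. Friction and masses are not known exactly. Their poses are not given: they have to be found in the camera images.
- bracket_lh: Loose left-hand angle bracket, blue metal, about 130 g, standing on its base 70 (x) x 44 (y) x 12 mm thick. One upright plate on it, behind the middle, over the left (+y) edge as seen with the slotted front (+x) pointing away. Origin: centre of the underside, z up. Starts with its front pointing roughly away from the robot (within 0.6 rad).
- bracket_lh_upright (a point): Point in the upright plate of the left-hand loose bracket, at x -18, y +9, z 40 mm of the bracket. The plate is centred on it in x and y, 12 mm thick (x) and 26 mm wide (y), and runs from the base (z 12) up to z 52 mm; it can be pinched from above.
- fixture_lh: Left-hand fixture, fixed: bare metal plate 240 (x -115 to +125) x 88 x 6 mm with a channel along x, open at -x (towards the robot), a dark stop block at the +x end. Its master, a blue left-hand bracket like the loose one, front to +x, is screwed down against the stop: base x +40 to +110 mm, upright's top 58 mm above the table. Origin: on the table under the channel's middle line.
- fixture_lh_seat (a point): Point on the channel floor of the left-hand fixture (fixture x +5, y 0, z 6 mm) where the loose bracket's origin is when flush on the master; axes as the fixture. From fixture x = 0 to the master the channel is 48 mm wide; side walls rise 10 mm above the floor.
- fixture_lh_mouth (a point): Point on the channel floor in the flared mouth of the left-hand fixture (fixture x -65, y 0, z 6 mm), a good place to lay the loose bracket's origin: 70 mm short of flush. The channel flares evenly from 48 mm wide at fixture x = 0 to 72 mm at its open end, x = -105 mm. Axes as the fixture.
- bracket_rh: Loose right-hand angle bracket, blue metal, about 130 g, standing on its base 70 (x) x 44 (y) x 12 mm thick. One upright plate on it, behind the middle, over the right (-y) edge as seen with the slotted front (+x) pointing away. Origin: centre of the underside, z up. Starts with its front pointing roughly away from the robot (within 0.6 rad).
- bracket_rh_upright (a point): Point in the upright plate of the right-hand loose bracket, at x -18, y -9, z 40 mm of the bracket. The plate is centred on it in x and y, 12 mm thick (x) and 26 mm wide (y), and runs from the base (z 12) up to z 52 mm; it can be pinched from above.
- fixture_rh: Right-hand fixture, fixed: bare metal plate 240 (x -115 to +125) x 88 x 6 mm with a channel along x, open at -x (towards the robot), a dark stop block at the +x end. Its master, a blue right-hand bracket like the loose one, front to +x, is screwed down against the stop: base x +40 to +110 mm, upright's top 58 mm above the table. Origin: on the table under the channel's middle line.
- fixture_rh_seat (a point): Point on the channel floor of the right-hand fixture (fixture x +5, y 0, z 6 mm) where the loose bracket's origin is when flush on the master; axes as the fixture. From fixture x = 0 to the master the channel is 48 mm wide; side walls rise 10 mm above the floor.
- fixture_rh_mouth (a point): Point on the channel floor in the flared mouth of the right-hand fixture (fixture x -65, y 0, z 6 mm), a good place to lay the loose bracket's origin: 70 mm short of flush. The channel flares evenly from 48 mm wide at fixture x = 0 to 72 mm at its open end, x = -105 mm. Axes as the fixture.
- kin_mount: Bystander: empty black mirror mount lying on its face, 51x51x39 mm, origin at the centre of its underside.
- optic_box_round: Bystander: clear round optic box, 41 mm across, 18 mm tall, origin at the centre of its underside.
- meter_head: Bystander: black round power meter head, 44 mm across, 16 mm tall, origin at the centre of its underside.
Things that resemble listed ones, but are neither listed nor needed, are in the scene too. Leave any brown, green or purple look-alike of the bracket_rh alone.

How it is judged:
By the outcome, as a careful person would: the job done as asked, in the order asked, and still so for the second after the job is handed in, with the robot touching nothing.
It also fails if it takes over 72 s, if anything falls off the work surface, if the arm or the gripper's body presses on something with over 40 N, if the wrist force passes 120 N, or if a joint passes its speed limit or range.

ROBOT

A 6-joint arm with a two-finger parallel gripper is mounted at the origin on a cart in front of the work surface, level with it; the furniture and walls round the work are solid. World frame = base frame: x ahead of the robot, y to its left, z up, the work surface at z = 0. Lengths are in mm, angles in rad, forces in N, time in s.
With the tool pointing down it reaches from about 275 to 750 mm from the base axis. Payload 10.2 kg.
Tool frame: the origin (TCP) lies on the front face of the gripper's body, between the roots of the fingers; the fingertips stand 73 mm ahead of it and the grasp point (between the pads) lies 54 mm ahead of it; z points along the fingers, y is the line along which they close (so a half turn about z gives the same grasp; the last joint's range is limited). The gripper opens to 85 mm and grips with 20 to 120 N. Pads are 22 mm wide; open, the fingers measure 114 mm over their backs; the gripper's body (76 mm by 85 mm) begins 54 mm behind the grasp point. The pads swing forward as they close: fully open they stand 13 mm farther back than shut.
Start: joints at [-1.381, 0.313, 1.498, -0, 1.331, -0.223], TCP at [210.606, -480.913, 303.894] pointing down, gripper open.
Joint ranges: [-2.94, 2.94], [-0.97, 2.17], [0.19, 2.56], [-1.23, 4.37], [0.02, 3.11], [-2.88, 2.88]. Speed limits (rad/s): [2.39, 2.39, 3.01, 3.14, 3.14, 3.14].

INTERFACE

Orientations are given as a unit quaternion [w, x, y, z].
In Python, from rig import * gives the robot as it stands.
- The arm moves only by the tool step_arm, never from a script. Its argument "plan" is a list of rows, each an object with "offset": the shift along the tool's x, y, z in cm, a list of three; "rot": the turn, a rotation vector about the tool's x, y, z in degrees, a list of three; "gripper": the finger opening in cm, from 0 to 8.54. In form: [{"offset": [x, y, z], "rot": [wx, wy, wz], "gripper": gripper}, ...]. A call has 1 to 12 rows; each row is the pose to reach, as a shift and turn from the pose commanded when the call began, along the tool's axes at that moment; what a row does not reach only later rows make up. A row lasts 1/10 s, in which the tool goes at most 50 mm and 8.59 degrees, less where a joint would pass 70% of its speed; a pose out of reach is approached as far as the arm can. A call with a gripper value outside its range is refused whole. The fingers move at their own pace and stop on an object; "squeeze" is the grip in N (left out, the last holds). Time passes only in rows, so rows that repeat a pose let the fingers close. It gives the time, the measured TCP pose, the force, the opening and the grip force at its end, in the units of the state.
- sense(): the state, without advancing time (a new reading comes with each control period).
- capture(name): name is "side" or "top"; returns a dict with "color" (384x512x3 uint8, red, green, blue), "depth" (384x512 float32, mm along the optical axis (not along the pixel's ray), 0 where there is no reading), "vertical_fov" (degrees; the focal length in pixels is half the picture's height over the tangent of half this angle, whatever the lens; pixels are square), "cx", "cy" (the principal point, pixels), "k1" (the pictures are not rectified: a ray, as slopes to the right and down, at radius r is drawn at 1 + k1 r^2 times it, then the intrinsics apply), "rvec" (rotation vector, rad) and "tvec" (3), from world to camera coordinates, as OpenCV has them. Camera axes: x right, y down, z forward; pixel columns grow to the right and rows downward; lengths in mm; the calibration is good to about 2 mm. A picture is of the moment at which its call begins.
- finish_job(): hands the job in; it is judged then, once.
The state is a dict: "time_s": time; "joints": joint angles; "dq": joint speeds; "tau": joint torques, N m; "eef_pos": TCP position; "ee_rot": TCP orientation; "force": force on the tool from outside, world axes, zero at the start; "wrist_torque": the same for the moment, N m; "grip_width": opening from 0.0 (shut) to 1.0 (fully open); "grip_force": force on a finger pad.
Only numpy, scipy, OpenCV 4.12 (cv2) and the standard library are available. Lean on these libraries where they do the work, as an engineer would, in place of code of your own. Each camera call takes 0.05 s, during which the arm holds its last target. There are 200 camera calls.

## Working session

There is one attempt and no reset: what is moved stays moved. The work goes in short steps, Python scripts to look and compute and a tool call to move; the robot and the scene stay as the last step left them, time stands still between calls to the robot, and variables do not carry over. Pictures are saved under pics/ and viewed, at most 10 in all, crops included, and the job is handed in when it is done.

Besides the shell and the picture viewer there is one more tool, called as name(argument=value, ...), one argument or row to a line, values as JSON. step_arm: Moves the arm, as the interface text tells. Its arguments: {"type":"object","properties":{"plan":{"type":"array"},"squeeze":{"type":"number"}},"required":["plan"]}

```bash
mkdir -p pics
cat > h.py <<'E'
from rig import *
import numpy as np, cv2
def cam(n):
    c=capture(n); d=c["depth"].astype(float); H,W=d.shape
    f=H/2/np.tan(np.radians(c["vertical_fov"])/2)
    K=np.array([[f,0,c["cx"]],[0,f,c["cy"]],[0,0,1.]]); D=np.array([c["k1"],0,0,0.])
    u,v=np.meshgrid(np.arange(W),np.arange(H))
    n_=cv2.undistortPoints(np.stack([u,v],-1).reshape(-1,1,2).astype(float),K,D).reshape(H,W,2)
    P=np.dstack([n_*d[...,None],d]); R=cv2.Rodrigues(np.array(c["rvec"],float))[0]; t=np.array(c["tvec"],float).ravel()
    return c["color"],(P-t)@R,d>0   # R^T(P-t)
E
python3 - <<'E'
from h import *
for n in("top","side"):
    c,P,ok=cam(n); np.savez(f"{n}0.npz",c=c,P=P,ok=ok)
    cv2.imwrite(f"pics/{n}0.png",cv2.resize(c[...,::-1],(768,576),interpolation=cv2.INTER_CUBIC))
print(sense())
E
```

```text
{'time_s': 0.1, 'joints': array([-1.38142510e+00,  3.13364564e-01,  1.49832460e+00,  1.79015437e-05,
        1.33100812e+00, -2.23396149e-01]), 'dq': array([ 0.00017784, -0.00143157, -0.00156327,  0.00023   ,  0.00160545,
        0.0002403 ]), 'tau': array([ 2.60669265e-03, -4.12900901e+01, -2.60142249e+01, -2.60671432e-04,
        2.99431093e-03,  8.61402725e-06]), 'eef_pos': array([ 210.5682249 , -480.76923862,  303.42109087]), 'ee_rot': array([-5.52089703e-04,  9.78778661e-01,  2.04919564e-01,  1.80880680e-05]), 'force': array([ 1.12752004, -0.19716916, -0.19714232]), 'wrist_torque': array([-0.00500662, -0.01315767, -0.0414148 ]), 'grip_force': 0.0, 'grip_width': 0.9957999498121223}
```

View pics/top0.png

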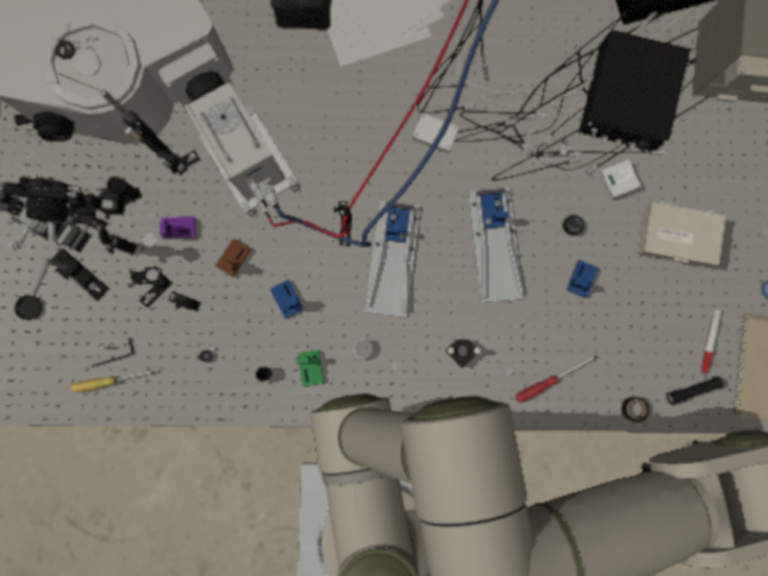

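View pics/side0.png

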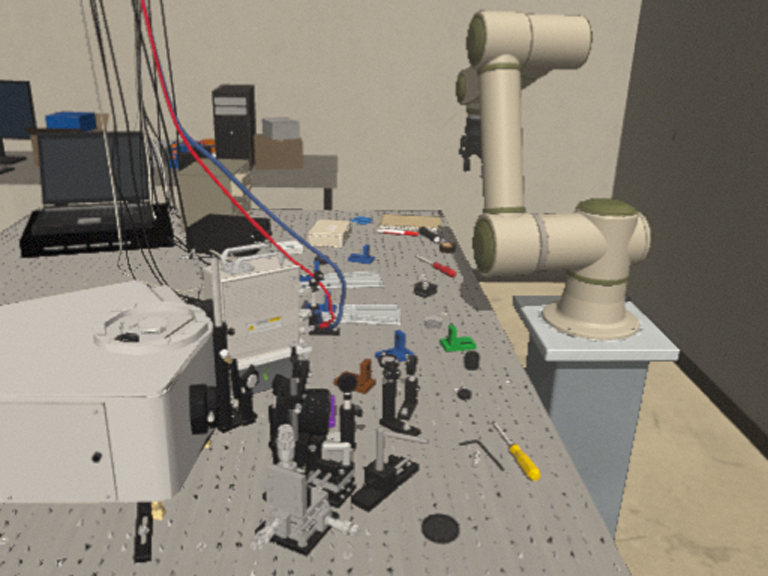

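The top view has +x up. The loose blue brackets are at about (286,299) and (582,279), and the fixtures at (393,260) and (497,245), each with a blue master at its top end. I'll measure them next.

Run:
```python
import numpy as np,cv2
z=np.load("top0.npz");c,P,ok=z["c"],z["P"],z["ok"]
h=cv2.cvtColor(c,cv2.COLOR_RGB2HSV)
s=1.5
for name,(x,y) in dict(A=(286,299),B=(582,279),mL=(398,225),mR=(494,210)).items():
    x,y=int(x/s),int(y/s); r=18
    sl=(slice(y-r,y+r),slice(x-r,x+r))
    p=P[sl].reshape(-1,3);hh=h[sl].reshape(-1,3)
    m=(abs(hh[:,0].astype(int)-110)<12)&(hh[:,1]>110)&ok[sl].ravel()
    p=p[m]
    zz=p[:,2]; print(name,len(p),np.histogram(zz,bins=range(-5,75,5))[0])
    for lo,hi in((6,24),(40,65)):
        q=p[(zz>lo)&(zz<hi)][:,:2].astype(np.float32)
        if len(q)>5: print(lo,len(q),np.median(zz[(zz>lo)&(zz<hi)]),cv2.minAreaRect(q),q.mean(0))
for nm,(x,y) in dict(FL=(393,265),FR=(497,250)).items():
    x,y=int(x/s),int(y/s);rx,ry=22,45
    p=P[y-ry:y+ry,x-rx:x+rx].reshape(-1,3)
    cc=h[y-ry:y+ry,x-rx:x+rx].reshape(-1,3)
    print(nm,np.histogram(p[:,2],bins=range(-6,80,4)))
    for lo,hi in((3.5,11),(12.5,20)):
      q=p[(p[:,2]>lo)&(p[:,2]<hi)&(cc[:,1]<60)][:,:2].astype(np.float32)
      print(lo,len(q),cv2.minAreaRect(q),q.min(0),q.max(0))
im=c[120:220,170:410,::-1]
cv2.imwrite("pics/zoom.png",cv2.resize(im,None,fx=3.3,fy=3.3,interpolation=cv2.INTER_CUBIC))
zm=P[120:220,170:410,2]
zi=cv2.applyColorMap(np.clip(zm*4,0,255).astype(np.uint8),cv2.COLORMAP_JET)
a=cv2.resize(im,(720,300),interpolation=cv2.INTER_CUBIC);b=cv2.resize(zi,(720,300),interpolation=cv2.INTER_NEAREST)
cv2.imwrite("pics/zoom.png",np.vstack([a,b]))
```

```text
A 279 [  0   3  88 128  15   2   2   2   1   5  14  19   0   0   0]
6 229 10.900686449759661 ((485.2091064453125, 198.55325317382812), (66.14458465576172, 40.38861083984375), 28.14928436279297) [486.6241  200.86931]
40 38 50.06856362345198 ((473.1012878417969, 182.47900390625), (11.486984252929688, 25.471420288085938), 30.166915893554688) [472.92096 182.57849]
B 273 [  0   4  88 103  13   6   4   5   6   7  18  17   2   0   0]
6 203 10.805714393442925 ((536.2755126953125, -418.001220703125), (40.392189025878906, 66.15632629394531), 66.64279174804688) [ 539.0005  -418.83978]
40 44 49.754249679526225 ((524.2774658203125, -402.2373962402344), (29.024621963500977, 12.87153148651123), 73.4667739868164) [ 523.0374  -402.95285]
mL 235 [  0   0   0  43 126  22   0   2   2   4   2   8  23   2   0]
6 190 17.268837260835717 ((644.6861572265625, -29.009113311767578), (40.71945571899414, 67.3961410522461), 83.8180923461914) [647.25104  -31.246225]
40 39 56.36696148400927 ((625.9678344726562, -19.035560607910156), (23.364200592041016, 12.31251335144043), 79.82598876953125) [625.80316  -19.142002]

[... 786 characters left out ...]
7.582763671875, -20.292457580566406), (81.2564697265625, 222.73406982421875), 83.77521514892578) [462.75287 -63.11601] [687.7427    32.171703]
FR (array([ 625, 1181,  933,  432,  192,  278,  140,   42,    5,    1,    3,
          4,    5,    4,    9,   16,    9,    1,    0,    0,    0]), array([-6, -2,  2,  6, 10, 14, 18, 22, 26, 30, 34, 38, 42, 46, 50, 54, 58,
       62, 66, 70, 74, 78]))
3.5 1048 ((600.5535888671875, -239.70428466796875), (135.64227294921875, 283.5609436035156), 89.3174819946289) [ 459.4633 -308.1885] [ 742.3611 -171.2999]
12.5 250 ((608.9124755859375, -238.51116943359375), (229.7578125, 80.24115753173828), 6.296185493469238) [ 496.3892  -288.92972] [ 723.20746 -188.9688 ]
```

View pics/zoom.png

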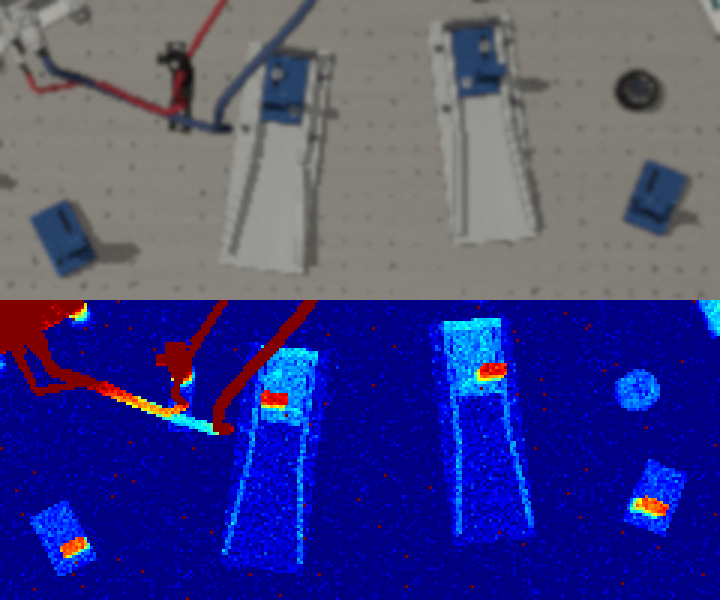

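Both hands are clear. The left bracket (world y +199) is right-handed with yaw +28°, and belongs in the right fixture. The right bracket (y −418) is left-handed with yaw −23°, and belongs in the left fixture. Next I'll refine the fixture fits from the walls and check how close the cable is.

```bash
cat >> h.py <<'E'
from scipy.optimize import least_squares
from scipy.spatial.transform import Rotation as Ro
def go(x,y,z,toolx):
    """offset(cm)/rot(deg) from the measured pose to TCP x,y,z pointing down, tool x at yaw toolx deg"""
    s=sense(); q=s["ee_rot"]; R=Ro.from_quat([q[1],q[2],q[3],q[0]])
    T=Ro.from_euler("z",toolx,degrees=True)*Ro.from_euler("x",180,degrees=True)
    print("t",round(s["time_s"],2),"pos",s["eef_pos"].round(1),"w",round(s["grip_width"]*85.4,1),"F",s["force"].round(1))
    print(" offset",(R.inv().apply(np.array([x,y,z])-s["eef_pos"])/10).round(2),"rot",(R.inv()*T).as_rotvec(degrees=True).round(2))
E
python3 - <<'E'
from h import *
z=np.load("top0.npz");c,P,ok=z["c"],z["P"],z["ok"]
p=P[ok]
for n,g in dict(FL=(571,-20.5,-6.2),FR=(603.7,-238.8,6.8)).items():
    def loc(v): 
        a=np.radians(v[-1]);d=p[:,:2]-np.array([g[0],v[0]]);return d[:,0]*np.cos(a)+d[:,1]*np.sin(a),-d[:,0]*np.sin(a)+d[:,1]*np.cos(a)
    l,w=loc(g[1:]); hw=24+12*np.clip(-l/105,0,1)
    m=(l>-100)&(l<32)&(abs(abs(w)-hw-3)<8)&(p[:,2]>11.5)&(p[:,2]<20)
    def f(v):
        l,w=loc(v[:2]);l,w=l[m],w[m];return abs(w)-(24+12*np.clip(-l/105,0,1))-v[2]
    r=least_squares(f,[*g[1:],3],loss="soft_l1");print(n,m.sum(),"y,yaw,off",r.x,np.std(r.fun))
    l,w=loc(r.x[:2]); a=(abs(w)<45)&(p[:,2]>12)&(p[:,2]<20)&(l>-130)&(l<140);print("wall x range",np.percentile(l[a],[.5,1,99,99.5]))
    a=(abs(w)<20)&(l<-90)&(l>-140);b=a&(p[:,2]>3.5);print("plate front",np.percentile(l[b],[2,5]))
    near=(np.hypot(l+10,w)<150)&(p[:,2]>64)
    if near.any():
        L=np.c_[l,w,p[:,2]][near]; i=np.argsort(np.hypot(L[:,0]+10,L[:,1]));print("high",len(L),L[i[::max(1,len(i)//10)]].round(0).tolist())
go(524,-402.4,180,66.6)
E
```

```text
FL 141 y,yaw,off [-20.3215221   -6.48083413   2.92792849] 1.9890913137343695
wall x range [-104.38409651 -101.64286719  114.65279656  116.85075695]
plate front [-132.13894566 -121.66079019]
high 449 [[12.0, 49.0, 66.0], [22.0, 58.0, 134.0], [33.0, 59.0, 137.0], [74.0, 16.0, 161.0], [94.0, 5.0, 176.0], [59.0, 94.0, 143.0], [112.0, -7.0, 178.0], [75.0, 96.0, 147.0], [99.0, 79.0, 144.0], [78.0, 109.0, 128.0], [123.0, 65.0, 159.0]]
FR 149 y,yaw,off [-237.69232394    7.03730642    1.99643143] 1.9440451176893307
wall x range [-101.862233   -100.07942122  114.28295857  116.68642357]
plate front [-136.38750572 -121.6269128 ]
t 0.1 pos [ 210.6 -480.8  303.4] w 85.0 F [ 1.1 -0.2 -0.2]
 offset [31.85  5.41 12.34] rot [-5.000e-02 -4.000e-02 -4.295e+01]
```

step_arm(
  plan=[
    {"offset": [31.85,5.4,12.3],"rot": [0,0,-43],"gripper": 4},
    {"offset": [31.85,5.4,12.3],"rot": [0,0,-43],"gripper": 4},
    {"offset": [31.85,5.4,12.3],"rot": [0,0,-43],"gripper": 4},
    {"offset": [31.85,5.4,12.3],"rot": [0,0,-43],"gripper": 4},
    {"offset": [31.85,5.4,12.3],"rot": [0,0,-43],"gripper": 4},
    {"offset": [31.85,5.4,12.3],"rot": [0,0,-43],"gripper": 4},
    {"offset": [31.85,5.4,12.3],"rot": [0,0,-43],"gripper": 4},
    {"offset": [31.85,5.4,12.3],"rot": [0,0,-43],"gripper": 4},
    {"offset": [31.85,5.4,12.3],"rot": [0,0,-43],"gripper": 4},
    {"offset": [31.85,5.4,12.3],"rot": [0,0,-43],"gripper": 4},
    {"offset": [31.85,5.4,12.3],"rot": [0,0,-43],"gripper": 4},
    {"offset": [31.85,5.4,12.3],"rot": [0,0,-43],"gripper": 4},
  ],
  squeeze=40,
)

```text
time_s: 1.3
eef_pos: [523.3, -403.3, 181.7]
ee_rot: [0.0, 0.836, 0.549, 0.0]
force: [-0.3, -0.4, 0.4]
grip_width: 0.47
grip_force: 0.0
```

Run:
```python
from h import *
go(524,-402.4,94,66.6)
z=np.load("top0.npz");P=z["P"][z["ok"]]
a=np.radians(-6.4);d=P[:,:2]-[571,-20.3];l=d[:,0]*np.cos(a)+d[:,1]*np.sin(a);w=-d[:,0]*np.sin(a)+d[:,1]*np.cos(a)
m=(l>-60)&(l<75)&(abs(w)<75)&(P[:,2]>25)&~((abs(l-57)<15)&(abs(w-9)<18)&(P[:,2]<66))
L=np.c_[l,w,P[:,2]][m];print(L[np.argsort(L[:,0])][::3].round(0).tolist())
```

```text
t 1.3 pos [ 523.3 -403.3  181.7] w 40.1 F [-0.3 -0.4  0.4]
 offset [0.11 0.02 8.77] rot [ 0.05  0.02 -0.02]
[[7.0, 60.0, 104.0], [8.0, 63.0, 94.0], [10.0, 54.0, 90.0], [11.0, 60.0, 113.0], [12.0, 49.0, 66.0], [13.0, 55.0, 89.0], [14.0, 60.0, 115.0], [14.0, 63.0, 124.0], [16.0, 57.0, 120.0], [17.0, 50.0, 73.0], [17.0, 57.0, 128.0], [18.0, 55.0, 124.0], [19.0, 58.0, 133.0], [20.0, 61.0, 127.0], [22.0, 58.0, 134.0], [22.0, 73.0, 26.0], [24.0, 58.0, 136.0], [25.0, 52.0, 138.0], [27.0, 56.0, 141.0], [27.0, 53.0, 139.0], [29.0, 56.0, 142.0], [30.0, 50.0, 141.0], [32.0, 53.0, 144.0], [35.0, 56.0, 144.0], [35.0, 48.0, 147.0], [37.0, 54.0, 147.0], [38.0, 48.0, 147.0], [40.0, 48.0, 151.0], [41.0, 43.0, 149.0], [43.0, 49.0, 150.0], [44.0, 52.0, 145.0], [46.0, 49.0, 148.0], [47.0, 38.0, 150.0], [49.0, 41.0, 152.0], [52.0, 44.0, 153.0], [53.0, -14.0, 26.0], [54.0, 42.0, 158.0], [56.0, 33.0, 154.0], [58.0, 31.0, 159.0], [59.0, 28.0, 154.0], [60.0, 28.0, 162.0], [62.0, 26.0, 157.0], [63.0, 32.0, 159.0], [66.0, 23.0, 155.0], [66.0, 35.0, 157.0], [69.0, 27.0, 163.0], [70.0, 32.0, 157.0], [71.0, 27.0, 165.0], [73.0, 19.0, 164.0], [74.0, 25.0, 166.0]]
```

step_arm(
  plan=[
    {"offset": [0.1,0,4.5],"rot": [0,0,0],"gripper": 4},
    {"offset": [0.1,0,7],"rot": [0,0,0],"gripper": 4},
    {"offset": [0.1,0,8.7],"rot": [0,0,0],"gripper": 4},
    {"offset": [0.1,0,8.7],"rot": [0,0,0],"gripper": 4},
    {"offset": [0.1,0,8.7],"rot": [0,0,0],"gripper": 0.8},
    {"offset": [0.1,0,8.7],"rot": [0,0,0],"gripper": 0.8},
    {"offset": [0.1,0,8.7],"rot": [0,0,0],"gripper": 0.8},
    {"offset": [0.1,0,8.7],"rot": [0,0,0],"gripper": 0.8},
    {"offset": [0.1,0,8.7],"rot": [0,0,0],"gripper": 0.8},
    {"offset": [0.1,0,8.7],"rot": [0,0,0],"gripper": 0.8},
    {"offset": [0.1,0,8.7],"rot": [0,0,0],"gripper": 0.8},
  ],
)

```text
time_s: 2.4
eef_pos: [524.8, -402.3, 95.7]
ee_rot: [0.001, 0.836, 0.549, 0.0]
force: [-0.5, 0.3, 7.7]
grip_width: 0.135
grip_force: 41.0
```

Run:
```python
from h import *
go(524,-402.4,200,66.6)
```

```text
t 2.4 pos [ 524.8 -402.3   95.7] w 11.5 F [-0.5  0.3  7.7]
 offset [ -0.06  -0.04 -10.43] rot [0.15 0.08 0.05]
```

step_arm(
  plan=[
    {"offset": [0,0,-4],"rot": [0,0,0],"gripper": 0.8},
    {"offset": [0,0,-8],"rot": [0,0,0],"gripper": 0.8},
    {"offset": [0,0,-10.4],"rot": [0,0,0],"gripper": 0.8},
    {"offset": [0,0,-10.4],"rot": [0,0,0],"gripper": 0.8},
  ],
)

```text
time_s: 2.8
eef_pos: [525.2, -402.4, 202.1]
ee_rot: [0.003, 0.836, 0.549, 0.001]
force: [-1.0, -1.0, -1.0]
grip_width: 0.132
grip_force: 40.0
```

Run:
```python
from h import *
print(sense()["grip_force"]);go(489.5,-2.1,200,83.6)
```

```text
39.96792733669281
t 2.8 pos [ 525.2 -402.4  202.1] w 11.3 F [-1. -1. -1.]
 offset [ 3.534e+01 -1.913e+01 -2.000e-02] rot [  0.34   0.22 -16.94]
```

step_arm(
  plan=[
    {"offset": [35.3,-19.1,0],"rot": [0.2,0.1,-16.9],"gripper": 0.8},
    {"offset": [35.3,-19.1,0],"rot": [0.2,0.1,-16.9],"gripper": 0.8},
    {"offset": [35.3,-19.1,0],"rot": [0.2,0.1,-16.9],"gripper": 0.8},
    {"offset": [35.3,-19.1,0],"rot": [0.2,0.1,-16.9],"gripper": 0.8},
    {"offset": [35.3,-19.1,0],"rot": [0.2,0.1,-16.9],"gripper": 0.8},
    {"offset": [35.3,-19.1,0],"rot": [0.2,0.1,-16.9],"gripper": 0.8},
    {"offset": [35.3,-19.1,0],"rot": [0.2,0.1,-16.9],"gripper": 0.8},
    {"offset": [35.3,-19.1,0],"rot": [0.2,0.1,-16.9],"gripper": 0.8},
    {"offset": [35.3,-19.1,0],"rot": [0.2,0.1,-16.9],"gripper": 0.8},
    {"offset": [35.3,-19.1,0],"rot": [0.2,0.1,-16.9],"gripper": 0.8},
    {"offset": [35.3,-19.1,0],"rot": [0.2,0.1,-16.9],"gripper": 0.8},
    {"offset": [35.3,-19.1,0],"rot": [0.2,0.1,-16.9],"gripper": 0.8},
  ],
)

```text
time_s: 4.0
eef_pos: [489.0, -3.0, 197.5]
ee_rot: [-0.002, 0.746, 0.666, -0.0]
force: [-0.2, 0.5, -0.8]
grip_width: 0.134
grip_force: 40.1
```

Run:
```python
from h import *
go(489.5,-2.1,102,83.6)
```

```text
t 4.0 pos [489.   -3.  197.5] w 11.4 F [-0.2  0.5 -0.8]
 offset [0.08 0.07 9.55] rot [-0.21 -0.13 -0.15]
```

step_arm(
  plan=[
    {"offset": [0.1,0.1,4],"rot": [-0.2,-0.1,0],"gripper": 0.8},
    {"offset": [0.1,0.1,7],"rot": [-0.2,-0.1,0],"gripper": 0.8},
    {"offset": [0.1,0.1,8.6],"rot": [-0.2,-0.1,0],"gripper": 0.8},
    {"offset": [0.1,0.1,9],"rot": [-0.2,-0.1,0],"gripper": 0.8},
    {"offset": [0.1,0.1,9.3],"rot": [-0.2,-0.1,0],"gripper": 0.8},
    {"offset": [0.1,0.1,9.45],"rot": [-0.2,-0.1,0],"gripper": 0.8},
    {"offset": [0.1,0.1,9.45],"rot": [-0.2,-0.1,0],"gripper": 0.8},
  ],
)

```text
time_s: 4.7
eef_pos: [490.1, -1.0, 104.0]
ee_rot: [0.0, 0.746, 0.666, 0.001]
force: [0.4, 0.0, -1.1]
grip_width: 0.132
grip_force: 40.0
```

Run:
```python
from h import *
go(489.5,-2.1,102,83.6)
c,P,ok=cam("top"); a=c[120:220,215:315,::-1]
c2,P2,ok2=cam("side"); b=c2[170:240,180:300,::-1]
cv2.imwrite("pics/lay.png",np.hstack([cv2.resize(a,(400,400)),cv2.resize(b,(400,400))]))
```

```text
t 4.7 pos [490.1  -1.  104. ] w 11.3 F [ 0.4  0.  -1.1]
 offset [-0.11 -0.05  0.2 ] rot [ 0.09 -0.02 -0.06]
```

View pics/lay.png

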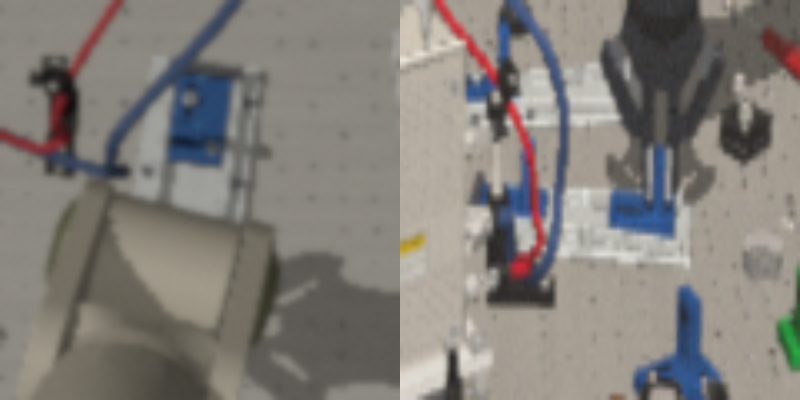

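The side view shows the bracket over the left fixture's mouth. The wrist is wide and near the blue cable at about (120,170), so I'll measure that clearance from both depth maps before sliding.

Run:
```python
from h import *
a=np.radians(-6.4)
def loc(P):
    d=P[:,:2]-[571,-20.3];return np.c_[d[:,0]*np.cos(a)+d[:,1]*np.sin(a),-d[:,0]*np.sin(a)+d[:,1]*np.cos(a),P[:,2]]
z0=np.load("side0.npz")
for n in("top","side"):
    c,P,ok=cam(n); L=loc(P[ok]); k=c[ok].astype(int)
    z0=np.load(n+"0.npz"); ch=(abs(z0["P"][ok][:,2]-P[ok][:,2])>25)|(~z0["ok"][ok])
    L=L[ch]
    for lo in range(60,420,30):
        s=L[(L[:,2]>lo)&(L[:,2]<lo+30)&(abs(L[:,1])<140)&(L[:,0]>-250)&(L[:,0]<100)]
        if len(s)>10: print(n,lo,len(s),"x",np.percentile(s[:,0],[2,98]).round(),"y",np.percentile(s[:,1],[2,98]).round())
L=loc(z0["P"][z0["ok"]])
L=L[(L[:,2]>60)&(L[:,0]<130)&(L[:,0]>-20)&(abs(L[:,1])<80)]
for lo in range(100,420,40):
    s=L[(L[:,2]>lo)&(L[:,2]<lo+40)]
    if len(s): i=s[:,0].argmin();print("cable",lo,s[i].round(),s.mean(0).round())
```

```text
top 270 44 x [-119.  -34.] y [-59.  81.]
top 300 1193 x [-114.  -42.] y [-55.  74.]
top 330 237 x [-110.  -58.] y [-48.  69.]
top 360 630 x [-192.  -96.] y [-42.  80.]
top 390 546 x [-181. -129.] y [-37.  76.]
side 60 122 x [-122.  -44.] y [-2. 29.]
side 90 185 x [-139.  -28.] y [ 2. 32.]
side 120 247 x [-141.  -25.] y [ 8. 34.]
side 150 151 x [-119.  -47.] y [16. 53.]
side 180 208 x [-120.  -47.] y [13. 52.]
side 210 156 x [-122.  -46.] y [17. 55.]
side 240 180 x [-120.  -39.] y [21. 81.]
side 270 310 x [-143.  -34.] y [63. 85.]
side 300 402 x [-174.  -41.] y [-35.  85.]
side 330 429 x [-212.  -69.] y [-34.  86.]
side 360 406 x [-238. -106.] y [-21.  86.]
side 390 370 x [-246. -135.] y [28. 84.]
cable 100 [  9.  63. 110.] [ 21.  62. 122.]
cable 140 [ 26.  64. 141.] [ 83.  33. 159.]
cable 180 [115.   3. 181.] [123. -10. 184.]
```

step_arm(
  plan=[
    {"offset": [-0.05,0,0.1],"rot": [0,0,0],"gripper": 0.8},
    {"offset": [-0.05,0,0.2],"rot": [0,0,0],"gripper": 0.8},
    {"offset": [-0.05,0,0.2],"rot": [0,0,0],"gripper": 0.8},
  ],
)

```text
time_s: 5.2
eef_pos: [489.8, -1.3, 101.7]
ee_rot: [0.0, 0.746, 0.666, 0.0]
force: [-2.0, 1.0, 2.1]
grip_width: 0.134
grip_force: 40.6
```

Contact is starting at the expected height. I'll open to settle the bracket, then re-grip lightly.

step_arm(
  plan=[
    {"offset": [0,0,0],"rot": [0,0,0],"gripper": 2.5},
    {"offset": [0,0,0],"rot": [0,0,0],"gripper": 2.5},
    {"offset": [0,0,0],"rot": [0,0,0],"gripper": 2.5},
    {"offset": [0,0,0],"rot": [0,0,0],"gripper": 2.5},
    {"offset": [0,0,0],"rot": [0,0,0],"gripper": 0.9},
    {"offset": [0,0,0],"rot": [0,0,0],"gripper": 0.9},
    {"offset": [0,0,0],"rot": [0,0,0],"gripper": 0.9},
    {"offset": [0,0,0],"rot": [0,0,0],"gripper": 0.9},
    {"offset": [0,0,0],"rot": [0,0,0],"gripper": 0.9},
  ],
  squeeze=20,
)

```text
time_s: 6.1
eef_pos: [489.8, -1.3, 101.4]
ee_rot: [0.0, 0.746, 0.666, 0.0]
force: [0.3, 0.6, 0.2]
grip_width: 0.138
grip_force: 22.2
```

Run:
```python
from h import *
print(sense()["grip_force"])
a=np.radians(-6.4);f=lambda x,y:(571+x*np.cos(a)-y*np.sin(a),-20.3+x*np.sin(a)+y*np.cos(a))
print(f(-43,9)); go(*f(-43,9),101.7,83.6)
```

```text
22.221659123897552
(np.float64(529.2711998659512), np.float64(-6.562924642682637))
t 6.1 pos [489.8  -1.3 101.4] w 11.8 F [0.3 0.6 0.2]
 offset [-0.08  3.98 -0.02] rot [ 0.03 -0.03 -0.05]
```

step_arm(
  plan=[
    {"offset": [0,0.5,0],"rot": [0,0,0],"gripper": 0.9},
    {"offset": [-0.02,1,0],"rot": [0,0,0],"gripper": 0.9},
    {"offset": [-0.04,1.5,0],"rot": [0,0,0],"gripper": 0.9},
    {"offset": [-0.06,2,0],"rot": [0,0,0],"gripper": 0.9},
    {"offset": [-0.08,2.5,0],"rot": [0,0,0],"gripper": 0.9},
    {"offset": [-0.08,2.5,0],"rot": [0,0,0],"gripper": 0.9},
  ],
)

```text
time_s: 6.7
eef_pos: [515.4, -5.1, 101.4]
ee_rot: [0.001, 0.746, 0.666, 0.001]
force: [1.5, 0.3, 1.7]
grip_width: 0.137
grip_force: 22.4
```

step_arm(
  plan=[
    {"offset": [0,0.4,0],"rot": [0,0,0],"gripper": 0.9},
    {"offset": [0,0.8,0],"rot": [0,0,0],"gripper": 0.9},
    {"offset": [0,1.2,0],"rot": [0,0,0],"gripper": 0.9},
    {"offset": [0,1.5,0],"rot": [0,0,0],"gripper": 0.9},
    {"offset": [0,1.5,0],"rot": [0,0,0],"gripper": 0.9},
  ],
)

```text
time_s: 7.2
eef_pos: [529.9, -6.6, 101.4]
ee_rot: [0.0, 0.746, 0.666, 0.001]
force: [0.4, -0.1, 1.7]
grip_width: 0.133
grip_force: 22.5
```

Run:
```python
from h import *
go(530,-6.5,101.7,83.6)
a=np.radians(-6.4)
c,P,ok=cam("side"); d=P-[571,-20.3,0];l=d[...,0]*np.cos(a)+d[...,1]*np.sin(a);w=-d[...,0]*np.sin(a)+d[...,1]*np.cos(a)
h=cv2.cvtColor(c,cv2.COLOR_RGB2HSV);b=(abs(h[...,0].astype(int)-110)<12)&(h[...,1]>110)&ok&(abs(w)<32)
for n,s in(("loose base",b&(P[...,2]>8)&(P[...,2]<28)),):
    print(n,np.histogram(l[s],bins=range(-80,120,5)))
cv2.imwrite("pics/s2.png",cv2.resize(c[170:240,180:300,::-1],(700,420)))
```

```text
t 7.2 pos [529.9  -6.6 101.4] w 11.3 F [ 0.4 -0.1  1.7]
 offset [ 0.01  0.   -0.03] rot [ 0.08 -0.03 -0.05]
loose base (array([0, 0, 0, 0, 3, 6, 6, 7, 6, 5, 5, 6, 7, 7, 7, 7, 7, 5, 0, 0, 0, 0,
       0, 0, 6, 0, 2, 5, 3, 7, 6, 2, 0, 0, 0, 0, 0, 4, 0]), array([-80, -75, -70, -65, -60, -55, -50, -45, -40, -35, -30, -25, -20,
       -15, -10,  -5,   0,   5,  10,  15,  20,  25,  30,  35,  40,  45,
        50,  55,  60,  65,  70,  75,  80,  85,  90,  95, 100, 105, 110,
       115]))
```

View pics/s2.png

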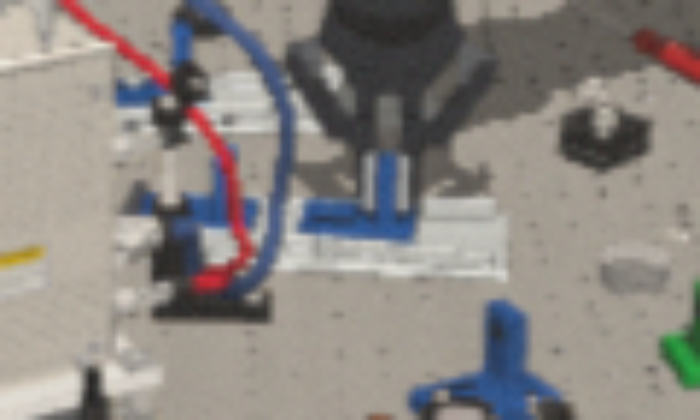

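The side view shows the bracket flat in the channel, base from fixture x −60 to +9, about 30 mm short of flush. I'll release it, go round behind, and push on the back of the base, because pinching right up to the seat would bring the gripper too close to the cable.

step_arm(
  plan=[
    {"offset": [0,0,0],"rot": [0,0,0],"gripper": 3},
    {"offset": [0,0,0],"rot": [0,0,0],"gripper": 3},
    {"offset": [0,0,0],"rot": [0,0,0],"gripper": 3},
    {"offset": [0,0,0],"rot": [0,0,0],"gripper": 3},
    {"offset": [0,0,-2],"rot": [0,0,0],"gripper": 3},
    {"offset": [0,0,-5],"rot": [0,0,0],"gripper": 3},
    {"offset": [0,0,-5],"rot": [0,0,0],"gripper": 3},
    {"offset": [0,-4.5,-5],"rot": [0,0,0],"gripper": 0},
    {"offset": [-0.9,-6,-5],"rot": [0,0,0],"gripper": 0},
    {"offset": [-0.9,-6,-5],"rot": [0,0,0],"gripper": 0},
    {"offset": [-0.9,-6,-5],"rot": [0,0,0],"gripper": 0},
  ],
)

```text
time_s: 8.35
eef_pos: [469.4, -8.9, 151.5]
ee_rot: [0.0, 0.746, 0.666, 0.001]
force: [0.1, -0.2, -0.2]
grip_width: -0.001
grip_force: 0.0
```

Run:
```python
from h import *
a=np.radians(-6.4);f=lambda x,y:(571+x*np.cos(a)-y*np.sin(a),-20.3+x*np.sin(a)+y*np.cos(a))
go(*f(-97,0),84,83.6); go(*f(-44,0),84,83.6)
c,P,ok=cam("side"); d=P-[571,-20.3,0];l=d[...,0]*np.cos(a)+d[...,1]*np.sin(a);w=-d[...,0]*np.sin(a)+d[...,1]*np.cos(a)
s=ok&(P[...,2]>60)&(P[...,2]<80)&(l<-60)&(l>-150)&(abs(w)<40);print("finger x",np.percentile(l[s],[2,98]),w[s].mean())
s=ok&(P[...,2]>30)&(P[...,2]<56)&(l<0)&(l>-80)&(abs(w)<40);print("upright",np.percentile(l[s],[5,95]))
```

```text
t 8.35 pos [469.4  -8.9 151.5] w -0.1 F [ 0.1 -0.2 -0.2]
 offset [0.   0.52 6.75] rot [ 0.07 -0.03 -0.08]
t 8.35 pos [469.4  -8.9 151.5] w -0.1 F [ 0.1 -0.2 -0.2]
 offset [0.01 5.82 6.75] rot [ 0.07 -0.03 -0.08]
finger x [-103.98516842  -97.27280356] 7.889037616304186
upright [-49.09562213 -39.164735  ]
```

step_arm(
  plan=[
    {"offset": [0,0,4],"rot": [0,0,0],"gripper": 0},
    {"offset": [0,0,6],"rot": [0,0,0],"gripper": 0},
    {"offset": [0,0,6.7],"rot": [0,0,0],"gripper": 0},
    {"offset": [0,0,6.7],"rot": [0,0,0],"gripper": 0},
    {"offset": [0,1,6.7],"rot": [0,0,0],"gripper": 0},
    {"offset": [0,2,6.7],"rot": [0,0,0],"gripper": 0},
    {"offset": [0,2.5,6.7],"rot": [0,0,0],"gripper": 0},
    {"offset": [0,3,6.7],"rot": [0,0,0],"gripper": 0},
    {"offset": [0,3.3,6.7],"rot": [0,0,0],"gripper": 0},
    {"offset": [0,3.6,6.7],"rot": [0,0,0],"gripper": 0},
    {"offset": [0,3.9,6.7],"rot": [0,0,0],"gripper": 0},
    {"offset": [0,3.9,6.7],"rot": [0,0,0],"gripper": 0},
  ],
)

```text
time_s: 9.6
eef_pos: [508.1, -13.1, 85.6]
ee_rot: [0.0, 0.746, 0.666, 0.001]
force: [-5.3, 1.8, 11.8]
grip_width: -0.001
grip_force: 1.9
```

step_arm(
  plan=[
    {"offset": [0,0.3,0],"rot": [0,0,0],"gripper": 0},
    {"offset": [0,0.6,0],"rot": [0,0,0],"gripper": 0},
    {"offset": [0,0.9,0],"rot": [0,0,0],"gripper": 0},
    {"offset": [0,1.2,0],"rot": [0,0,0],"gripper": 0},
    {"offset": [0,1.4,0],"rot": [0,0,0],"gripper": 0},
    {"offset": [0,1.4,0],"rot": [0,0,0],"gripper": 0},
  ],
)

```text
time_s: 10.2
eef_pos: [521.9, -14.6, 85.7]
ee_rot: [0.0, 0.746, 0.666, 0.001]
force: [-6.1, 1.1, 11.6]
grip_width: 0.0
grip_force: 2.0
```

```bash
cat >> h.py <<'E'
def state(O,yaw):
    a=np.radians(yaw);s=sense();d=s["eef_pos"][:2]-O
    print("TCP fix",(d[0]*np.cos(a)+d[1]*np.sin(a)).round(1),(-d[0]*np.sin(a)+d[1]*np.cos(a)).round(1),"F",s["force"].round(1),s["time_s"])
    c,P,ok=cam("side");d=P-[*O,0];l=d[...,0]*np.cos(a)+d[...,1]*np.sin(a);w=-d[...,0]*np.sin(a)+d[...,1]*np.cos(a)
    h=cv2.cvtColor(c,cv2.COLOR_RGB2HSV);b=(abs(h[...,0].astype(int)-110)<12)&(h[...,1]>110)&ok&(abs(w)<32)
    for z0,z1 in((8,28),(32,60)):
        s=b&(P[...,2]>z0)&(P[...,2]<z1);print(np.histogram(l[s],bins=range(-70,80,4))[0])
    return c
E
python3 -c "
from h import *
c=state((571,-20.3),-6.4)"
```

```text
TCP fix -49.4 0.2 F [-6.1  1.1 11.6] 10.2
[0 0 0 0 0 0 0 0 1 5 6 8 4 3 4 4 5 7 6 3 4 4 2 0 0 3 4 4 3 0 0 4 5 2 7 4 2]
[ 0  0  0  0  0  0  0  0  0  0  0  5 11 10  6  0  0  0  0  0  0  0  0  0
  0  0  0  0  0  0  0  1  4  0  0  0  0]
```

step_arm(
  plan=[
    {"offset": [0,0,-0.2],"rot": [0,0,0],"gripper": 0},
    {"offset": [0,0.1,-0.2],"rot": [0,0,0],"gripper": 0},
    {"offset": [0,0.2,-0.2],"rot": [0,0,0],"gripper": 0},
    {"offset": [0,0.3,-0.2],"rot": [0,0,0],"gripper": 0},
    {"offset": [0,0.3,-0.2],"rot": [0,0,0],"gripper": 0},
  ],
)

```text
time_s: 10.75
eef_pos: [524.5, -15.1, 86.4]
ee_rot: [-0.0, 0.746, 0.666, 0.0]
force: [-1.6, 1.3, 3.6]
grip_width: -0.0
grip_force: 2.0
```

step_arm(
  plan=[
    {"offset": [0,0.1,0],"rot": [0,0,0],"gripper": 0},
    {"offset": [0,0.2,0],"rot": [0,0,0],"gripper": 0},
    {"offset": [0,0.2,0],"rot": [0,0,0],"gripper": 0},
  ],
)

```text
time_s: 11.05
eef_pos: [525.7, -15.2, 86.3]
ee_rot: [-0.001, 0.746, 0.666, -0.001]
force: [-8.1, -0.7, 6.9]
grip_width: -0.001
grip_force: 5.1
```

step_arm(
  plan=[
    {"offset": [0,0.1,-0.1],"rot": [0,0,0],"gripper": 0},
    {"offset": [0,0.1,-0.1],"rot": [0,0,0],"gripper": 0},
    {"offset": [0,0.1,-0.1],"rot": [0,0,0],"gripper": 0},
  ],
)

```text
time_s: 11.35
eef_pos: [526.4, -15.4, 87.1]
ee_rot: [-0.001, 0.746, 0.666, -0.001]
force: [-8.7, -1.5, 4.9]
grip_width: 0.0
grip_force: 4.6
```

```bash
python3 -c "
from h import *
c=state((571,-20.3),-6.4)"
```

```text
TCP fix -44.8 -0.1 F [-8.7 -1.5  4.9] 11.35
[0 0 0 0 0 0 0 0 0 2 6 6 7 3 4 4 8 6 6 4 5 6 2 0 0 4 5 6 2 0 0 3 5 5 5 4 3]
[0 0 0 0 0 0 0 0 0 0 0 0 7 9 8 0 0 0 0 0 0 0 0 0 0 0 0 0 0 0 0 0 4 0 0 0 0]
```

step_arm(
  plan=[
    {"offset": [0,0.1,0],"rot": [0,0,0],"gripper": 0},
    {"offset": [0,0.2,0],"rot": [0,0,0],"gripper": 0},
    {"offset": [0,0.2,0],"rot": [0,0,0],"gripper": 0},
    {"offset": [0,0.2,0],"rot": [0,0,0],"gripper": 0},
  ],
)

```text
time_s: 11.8
eef_pos: [527.1, -15.5, 87.1]
ee_rot: [-0.003, 0.746, 0.666, -0.002]
force: [-19.2, -2.7, 13.7]
grip_width: 0.003
grip_force: 10.9
```

step_arm(
  plan=[
    {"offset": [0,0.1,0],"rot": [0,0,0],"gripper": 0},
    {"offset": [0,0.1,0],"rot": [0,0,0],"gripper": 0},
  ],
)

```text
time_s: 12.0
eef_pos: [527.4, -15.6, 87.2]
ee_rot: [-0.004, 0.746, 0.666, -0.003]
force: [-25.2, -2.7, 19.6]
grip_width: 0.002
grip_force: 14.3
```

step_arm(
  plan=[
    {"offset": [0,-1,0],"rot": [0,0,0],"gripper": 0},
    {"offset": [0,-3,0],"rot": [0,0,0],"gripper": 0},
    {"offset": [0,-4,-3],"rot": [0,0,0],"gripper": 0},
    {"offset": [0,-5,-8],"rot": [0,0,0],"gripper": 0},
    {"offset": [0,-5,-11],"rot": [0,0,0],"gripper": 0},
    {"offset": [0,-5,-11],"rot": [0,0,0],"gripper": 0},
  ],
)

```text
time_s: 12.6
eef_pos: [482.2, -10.5, 201.3]
ee_rot: [0.004, 0.746, 0.666, 0.003]
force: [-0.4, 0.1, -0.2]
grip_width: 0.001
grip_force: 0.0
```

```bash
python3 -c "
from h import *
go(473.3,182.4,190,118.1)"
```

```text
t 12.6 pos [482.2 -10.5 201.3] w 0.1 F [-0.4  0.1 -0.2]
 offset [19.07 -3.06  1.09] rot [  0.47   0.19 -34.54]
```

step_arm(
  plan=[
    {"offset": [19.1,-3.1,1.1],"rot": [0.2,0.1,-34.5],"gripper": 4},
    {"offset": [19.1,-3.1,1.1],"rot": [0.2,0.1,-34.5],"gripper": 4},
    {"offset": [19.1,-3.1,1.1],"rot": [0.2,0.1,-34.5],"gripper": 4},
    {"offset": [19.1,-3.1,1.1],"rot": [0.2,0.1,-34.5],"gripper": 4},
    {"offset": [19.1,-3.1,1.1],"rot": [0.2,0.1,-34.5],"gripper": 4},
    {"offset": [19.1,-3.1,1.1],"rot": [0.2,0.1,-34.5],"gripper": 4},
    {"offset": [19.1,-3.1,1.1],"rot": [0.2,0.1,-34.5],"gripper": 4},
    {"offset": [19.1,-3.1,1.1],"rot": [0.2,0.1,-34.5],"gripper": 4},
  ],
)

```text
time_s: 13.4
eef_pos: [471.6, 182.1, 186.3]
ee_rot: [-0.002, 0.516, 0.857, -0.0]
force: [-0.6, 0.8, -0.5]
grip_width: 0.466
grip_force: 0.0
```

Run:
```python
from h import *
go(473.3,182.4,94.5,118.1)
c,P,ok=cam("top"); np.savez("top1.npz",c=c,P=P,ok=ok)
h=cv2.cvtColor(c,cv2.COLOR_RGB2HSV);b=(abs(h[...,0].astype(int)-110)<12)&(h[...,1]>110)&ok
a=np.radians(-6.4);d=P-[571,-20.3,0];l=d[...,0]*np.cos(a)+d[...,1]*np.sin(a);w=-d[...,0]*np.sin(a)+d[...,1]*np.cos(a)
b&=(abs(w)<28)&(l>-60)&(l<125)&(P[...,2]<75)
q=b&(P[...,2]<25)&(P[...,2]>9); print("base all",np.percentile(l[q],[0.5,99.5]),np.histogram(l[q],bins=range(-60,120,6))[0])
for lo,hi in((-60,10),(30,90)):
    s=b&(P[...,2]>44)&(l>lo)&(l<hi);print("upright",s.sum(),l[s].mean(),w[s].mean())
for lo,hi in((-60,35),(45,125)):
    s=q&(l>lo)&(l<hi);print("y range",np.percentile(w[s],[3,97]))
cv2.imwrite("pics/t1.png",cv2.resize(c[130:210,235:295,::-1],(600,600*80//60)[::1] if 0 else (450,600),interpolation=cv2.INTER_CUBIC))
```

```text
t 13.4 pos [471.6 182.1 186.3] w 39.8 F [-0.6  0.8 -0.5]
 offset [-0.08  0.19  9.18] rot [-0.14 -0.17 -0.19]
base all [-29.62914815 108.06408593] [ 0  0  0  0  0 24 22  9  9 16 26 23 22 23 25 23 25 23 10  4  8 15 24 18
 16 16 22 21  3]
upright 34 -15.648887127812074 7.161287035123658
upright 37 54.71917710307914 7.155202892377975
y range [-20.29262551  17.04450925]
y range [-19.4354978   17.27513989]
```

View pics/t1.png

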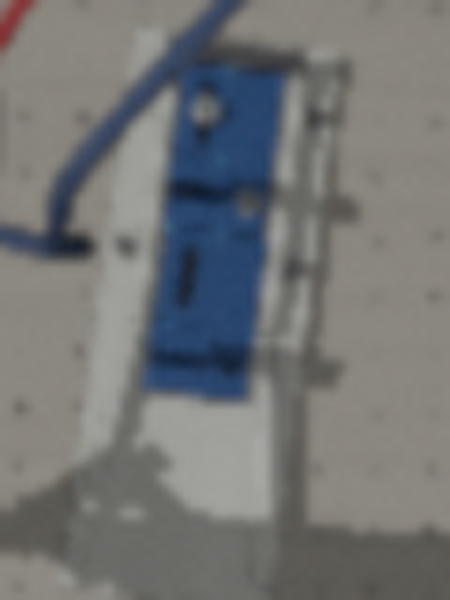

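The left-hand bracket butts against its master: the uprights are 70.4 mm apart (70 when flush), with no gap line visible. Now I'll grasp the right-hand bracket.

step_arm(
  plan=[
    {"offset": [-0.1,0.2,0],"rot": [-0.1,-0.1,0],"gripper": 4},
    {"offset": [-0.1,0.2,4.5],"rot": [-0.1,-0.1,0],"gripper": 4},
    {"offset": [-0.1,0.2,7],"rot": [-0.1,-0.1,0],"gripper": 4},
    {"offset": [-0.1,0.2,9],"rot": [-0.1,-0.1,0],"gripper": 4},
    {"offset": [-0.1,0.2,9],"rot": [-0.1,-0.1,0],"gripper": 4},
    {"offset": [-0.1,0.2,9],"rot": [-0.1,-0.1,0],"gripper": 0.8},
    {"offset": [-0.1,0.2,9],"rot": [-0.1,-0.1,0],"gripper": 0.8},
    {"offset": [-0.1,0.2,9],"rot": [-0.1,-0.1,0],"gripper": 0.8},
    {"offset": [-0.1,0.2,9],"rot": [-0.1,-0.1,0],"gripper": 0.8},
    {"offset": [-0.1,0.2,9],"rot": [-0.1,-0.1,0],"gripper": 0.8},
    {"offset": [-0.1,0.2,9],"rot": [-0.1,-0.1,0],"gripper": 0.8},
    {"offset": [-0.1,0.2,9],"rot": [-0.1,-0.1,0],"gripper": 0.8},
  ],
  squeeze=40,
)

```text
time_s: 14.65
eef_pos: [474.0, 183.3, 97.8]
ee_rot: [0.001, 0.515, 0.857, 0.001]
force: [0.2, -1.5, 7.8]
grip_width: 0.129
grip_force: 40.5
```

step_arm(
  plan=[
    {"offset": [0,0,-4],"rot": [0,0,0],"gripper": 0.8},
    {"offset": [0,0,-8],"rot": [0,0,0],"gripper": 0.8},
    {"offset": [0,0,-11],"rot": [0,0,0],"gripper": 0.8},
    {"offset": [0,0,-11],"rot": [0,0,0],"gripper": 0.8},
  ],
)

```text
time_s: 15.05
eef_pos: [474.6, 183.5, 210.6]
ee_rot: [0.002, 0.515, 0.857, 0.003]
force: [1.1, -0.4, -0.9]
grip_width: 0.13
grip_force: 39.6
```

Run:
```python
from h import *
a=np.radians(7.0);f=lambda x,y:(604.5+x*np.cos(a)-y*np.sin(a),-237.8+x*np.sin(a)+y*np.cos(a))
print(f(-83,-9));go(*f(-83,-9),205,97)
```

```text
(np.float64(523.2154935044166), np.float64(-256.84807086739914))
t 15.05 pos [474.6 183.5 210.6] w 11.1 F [ 1.1 -0.4 -0.9]
 offset [-41.15 -16.42   0.51] rot [4.100e-01 2.000e-02 2.106e+01]
```

step_arm(
  plan=[
    {"offset": [-41.1,-16.4,0.5],"rot": [0.2,0,21.1],"gripper": 0.8},
    {"offset": [-41.1,-16.4,0.5],"rot": [0.2,0,21.1],"gripper": 0.8},
    {"offset": [-41.1,-16.4,0.5],"rot": [0.2,0,21.1],"gripper": 0.8},
    {"offset": [-41.1,-16.4,0.5],"rot": [0.2,0,21.1],"gripper": 0.8},
    {"offset": [-41.1,-16.4,0.5],"rot": [0.2,0,21.1],"gripper": 0.8},
    {"offset": [-41.1,-16.4,0.5],"rot": [0.2,0,21.1],"gripper": 0.8},
    {"offset": [-41.1,-16.4,0.5],"rot": [0.2,0,21.1],"gripper": 0.8},
    {"offset": [-41.1,-16.4,0.5],"rot": [0.2,0,21.1],"gripper": 0.8},
    {"offset": [-41.1,-16.4,0.5],"rot": [0.2,0,21.1],"gripper": 0.8},
    {"offset": [-41.1,-16.4,0.5],"rot": [0.2,0,21.1],"gripper": 0.8},
    {"offset": [-41.1,-16.4,0.5],"rot": [0.2,0,21.1],"gripper": 0.8},
    {"offset": [-41.1,-16.4,0.5],"rot": [0.2,0,21.1],"gripper": 0.8},
  ],
)

```text
time_s: 16.25
eef_pos: [521.7, -255.4, 200.5]
ee_rot: [-0.002, 0.663, 0.749, -0.001]
force: [-0.3, 0.1, -1.5]
grip_width: 0.137
grip_force: 39.6
```

Run:
```python
from h import *
go(523.2,-256.8,104,97)
```

```text
t 16.25 pos [ 521.7 -255.4  200.5] w 11.7 F [-0.3  0.1 -1.5]
 offset [-0.17  0.18  9.65] rot [-0.3  -0.09  0.  ]
```

step_arm(
  plan=[
    {"offset": [-0.1,0.1,0],"rot": [-0.2,0,0],"gripper": 0.8},
    {"offset": [-0.1,0.1,4.5],"rot": [-0.2,0,0],"gripper": 0.8},
    {"offset": [-0.1,0.1,7],"rot": [-0.2,0,0],"gripper": 0.8},
    {"offset": [-0.1,0.1,8.6],"rot": [-0.2,0,0],"gripper": 0.8},
    {"offset": [-0.1,0.1,9.2],"rot": [-0.2,0,0],"gripper": 0.8},
    {"offset": [-0.1,0.1,9.4],"rot": [-0.2,0,0],"gripper": 0.8},
    {"offset": [-0.1,0.1,9.4],"rot": [-0.2,0,0],"gripper": 0.8},
  ],
)

```text
time_s: 16.95
eef_pos: [523.0, -257.4, 107.8]
ee_rot: [0.0, 0.663, 0.749, -0.0]
force: [0.1, 0.6, -0.9]
grip_width: 0.134
grip_force: 39.6
```

Run:
```python
from h import *
go(523.2,-256.8,104,97)
```

```text
t 16.95 pos [ 523.  -257.4  107.8] w 11.5 F [ 0.1  0.6 -0.9]
 offset [0.05 0.03 0.38] rot [ 0.01  0.03 -0.02]
```

Now a slow descent to contact.

step_arm(
  plan=[
    {"offset": [0.05,0,0.1],"rot": [0,0,0],"gripper": 0.8},
    {"offset": [0.05,0,0.2],"rot": [0,0,0],"gripper": 0.8},
    {"offset": [0.05,0,0.3],"rot": [0,0,0],"gripper": 0.8},
    {"offset": [0.05,0,0.3],"rot": [0,0,0],"gripper": 0.8},
  ],
)

```text
time_s: 17.35
eef_pos: [522.5, -257.0, 104.1]
ee_rot: [-0.0, 0.663, 0.749, -0.0]
force: [0.9, 0.2, -1.0]
grip_width: 0.136
grip_force: 39.6
```

step_arm(
  plan=[
    {"offset": [0,0,0.1],"rot": [0,0,0],"gripper": 0.8},
    {"offset": [0,0,0.1],"rot": [0,0,0],"gripper": 0.8},
  ],
)

```text
time_s: 17.55
eef_pos: [522.6, -257.1, 103.8]
ee_rot: [-0.0, 0.663, 0.749, -0.0]
force: [-2.6, 1.7, 4.7]
grip_width: 0.132
grip_force: 40.6
```

step_arm(
  plan=[
    {"offset": [0,0,0],"rot": [0,0,0],"gripper": 2.5},
    {"offset": [0,0,0],"rot": [0,0,0],"gripper": 2.5},
    {"offset": [0,0,0],"rot": [0,0,0],"gripper": 2.5},
    {"offset": [0,0,0],"rot": [0,0,0],"gripper": 2.5},
    {"offset": [0,0,0],"rot": [0,0,0],"gripper": 0.9},
    {"offset": [0,0,0],"rot": [0,0,0],"gripper": 0.9},
    {"offset": [0,0,0],"rot": [0,0,0],"gripper": 0.9},
    {"offset": [0,0,0],"rot": [0,0,0],"gripper": 0.9},
    {"offset": [0,0,0],"rot": [0,0,0],"gripper": 0.9},
  ],
  squeeze=20,
)

```text
time_s: 18.45
eef_pos: [522.6, -257.0, 103.1]
ee_rot: [-0.0, 0.663, 0.749, -0.0]
force: [0.4, -1.1, -0.3]
grip_width: 0.137
grip_force: 20.9
```

step_arm(
  plan=[
    {"offset": [0,0.5,0],"rot": [0,0,0],"gripper": 0.9},
    {"offset": [0,1,0],"rot": [0,0,0],"gripper": 0.9},
    {"offset": [0,1.5,0],"rot": [0,0,0],"gripper": 0.9},
    {"offset": [0,2,0],"rot": [0,0,0],"gripper": 0.9},
    {"offset": [0,2.5,0],"rot": [0,0,0],"gripper": 0.9},
    {"offset": [0,3,0],"rot": [0,0,0],"gripper": 0.9},
    {"offset": [0,3.5,0],"rot": [0,0,0],"gripper": 0.9},
    {"offset": [0,4,0],"rot": [0,0,0],"gripper": 0.9},
    {"offset": [0,4,0],"rot": [0,0,0],"gripper": 0.9},
  ],
)

```text
time_s: 19.35
eef_pos: [563.1, -252.0, 103.1]
ee_rot: [0.0, 0.663, 0.749, 0.0]
force: [0.7, 0.4, 1.0]
grip_width: 0.134
grip_force: 21.0
```

Run:
```python
from h import *
a=np.radians(7.0);f=lambda x,y:(604.5+x*np.cos(a)-y*np.sin(a),-237.8+x*np.sin(a)+y*np.cos(a))
go(*f(-13,-9),103.8,97); state((604.5,-237.8),7.0)
```

```text
t 19.35 pos [ 563.1 -252.   103.1] w 11.5 F [0.7 0.4 1. ]
 offset [ 0.01  2.98 -0.07] rot [ 0.04  0.02 -0.03]
TCP fix -42.8 -9.1 F [0.7 0.4 1. ] 19.35
[0 0 0 2 3 5 5 5 4 6 2 4 2 2 0 0 0 3 6 2 0 0 0 0 0 0 0 0 0 0 0 0 0 0 0 1 2]
[0 0 0 0 0 0 8 8 0 0 0 0 0 0 0 0 0 0 0 0 0 0 0 0 0 0 0 0 0 0 2 6 6 0 0 0 0]
```

step_arm(
  plan=[
    {"offset": [0,0.5,0],"rot": [0,0,0],"gripper": 0.9},
    {"offset": [0,1,0],"rot": [0,0,0],"gripper": 0.9},
    {"offset": [0,1.5,0],"rot": [0,0,0],"gripper": 0.9},
    {"offset": [0,2,0],"rot": [0,0,0],"gripper": 0.9},
    {"offset": [0,2.4,0],"rot": [0,0,0],"gripper": 0.9},
    {"offset": [0,2.6,0],"rot": [0,0,0],"gripper": 0.9},
    {"offset": [0,2.6,0],"rot": [0,0,0],"gripper": 0.9},
  ],
)

```text
time_s: 20.1
eef_pos: [588.5, -248.9, 103.1]
ee_rot: [0.0, 0.663, 0.749, 0.0]
force: [0.7, 0.1, 2.0]
grip_width: 0.134
grip_force: 21.3
```

step_arm(
  plan=[
    {"offset": [0,0.1,0],"rot": [0,0,0],"gripper": 0.9},
    {"offset": [0,0.2,0],"rot": [0,0,0],"gripper": 0.9},
    {"offset": [0,0.3,0],"rot": [0,0,0],"gripper": 0.9},
    {"offset": [0,0.3,0],"rot": [0,0,0],"gripper": 0.9},
  ],
)

```text
time_s: 20.5
eef_pos: [590.9, -248.7, 103.1]
ee_rot: [-0.001, 0.663, 0.749, -0.0]
force: [-5.3, -0.0, 5.8]
grip_width: 0.137
grip_force: 21.6
```

step_arm(
  plan=[
    {"offset": [0,0.1,0],"rot": [0,0,0],"gripper": 0.9},
    {"offset": [0,0.1,0],"rot": [0,0,0],"gripper": 0.9},
  ],
)

```text
time_s: 20.7
eef_pos: [591.1, -248.7, 103.1]
ee_rot: [-0.002, 0.663, 0.749, -0.001]
force: [-10.4, 0.7, 8.6]
grip_width: 0.139
grip_force: 22.2
```

step_arm(
  plan=[
    {"offset": [0,0.1,0],"rot": [0,0,0],"gripper": 0.9},
    {"offset": [0,0.1,0],"rot": [0,0,0],"gripper": 0.9},
  ],
)

```text
time_s: 20.9
eef_pos: [591.4, -248.7, 103.2]
ee_rot: [-0.003, 0.663, 0.749, -0.002]
force: [-16.7, -0.5, 11.8]
grip_width: 0.132
grip_force: 22.7
```

step_arm(
  plan=[
    {"offset": [0,0,0],"rot": [0,0,0],"gripper": 3},
    {"offset": [0,-0.1,0],"rot": [0,0,0],"gripper": 3},
    {"offset": [0,-0.2,0],"rot": [0,0,0],"gripper": 3},
    {"offset": [0,-0.2,0],"rot": [0,0,0],"gripper": 3},
    {"offset": [0,-0.2,-2],"rot": [0,0,0],"gripper": 3},
    {"offset": [0,-0.2,-5],"rot": [0,0,0],"gripper": 3},
    {"offset": [0,-0.2,-5.5],"rot": [0,0,0],"gripper": 3},
    {"offset": [0,-4.5,-5.5],"rot": [0,0,0],"gripper": 0},
    {"offset": [0.9,-6,-5.5],"rot": [0,0,0],"gripper": 0},
    {"offset": [0.9,-6,-5.5],"rot": [0,0,0],"gripper": 0},
    {"offset": [0.9,-6,-5.5],"rot": [0,0,0],"gripper": 0},
  ],
)

```text
time_s: 22.0
eef_pos: [532.7, -246.9, 158.0]
ee_rot: [-0.0, 0.663, 0.749, -0.0]
force: [-0.5, -0.2, 0.6]
grip_width: -0.003
grip_force: 0.0
```

Run:
```python
from h import *
a=np.radians(7.0);f=lambda x,y:(604.5+x*np.cos(a)-y*np.sin(a),-237.8+x*np.sin(a)+y*np.cos(a))
go(*f(-70,0),89,97); go(*f(-44,0),89,97)
```

```text
t 22.0 pos [ 532.7 -246.9  158. ] w -0.2 F [-0.5 -0.2  0.6]
 offset [0.02 0.24 6.9 ] rot [-0.02 -0.   -0.05]
t 22.0 pos [ 532.7 -246.9  158. ] w -0.2 F [-0.5 -0.2  0.6]
 offset [0.03 2.84 6.9 ] rot [-0.02 -0.   -0.05]
```

Next comes a confirming low push on the back of the base.

step_arm(
  plan=[
    {"offset": [0,0,4],"rot": [0,0,0],"gripper": 0},
    {"offset": [0,0,6],"rot": [0,0,0],"gripper": 0},
    {"offset": [0,0,6.9],"rot": [0,0,0],"gripper": 0},
    {"offset": [0,0,6.9],"rot": [0,0,0],"gripper": 0},
    {"offset": [0,1,6.9],"rot": [0,0,0],"gripper": 0},
    {"offset": [0,1.8,6.9],"rot": [0,0,0],"gripper": 0},
    {"offset": [0,2.2,6.9],"rot": [0,0,0],"gripper": 0},
    {"offset": [0,2.5,6.9],"rot": [0,0,0],"gripper": 0},
    {"offset": [0,2.6,6.9],"rot": [0,0,0],"gripper": 0},
    {"offset": [0,2.6,6.9],"rot": [0,0,0],"gripper": 0},
  ],
)

```text
time_s: 23.0
eef_pos: [558.2, -243.6, 89.1]
ee_rot: [-0.0, 0.663, 0.749, -0.0]
force: [-0.2, 0.2, 0.4]
grip_width: -0.001
grip_force: 0.0
```

step_arm(
  plan=[
    {"offset": [0,0.1,0],"rot": [0,0,0],"gripper": 0},
    {"offset": [0,0.2,0],"rot": [0,0,0],"gripper": 0},
    {"offset": [0,0.2,0],"rot": [0,0,0],"gripper": 0},
  ],
)

```text
time_s: 23.3
eef_pos: [560.2, -243.4, 89.1]
ee_rot: [-0.0, 0.663, 0.749, -0.0]
force: [0.4, 1.2, 0.4]
grip_width: -0.0
grip_force: 0.0
```

step_arm(
  plan=[
    {"offset": [0,0.1,0],"rot": [0,0,0],"gripper": 0},
    {"offset": [0,0.2,0],"rot": [0,0,0],"gripper": 0},
    {"offset": [0,0.2,0],"rot": [0,0,0],"gripper": 0},
  ],
)

```text
time_s: 23.6
eef_pos: [562.2, -243.1, 89.0]
ee_rot: [-0.0, 0.663, 0.749, -0.0]
force: [0.4, -0.5, 0.4]
grip_width: -0.005
grip_force: 0.0
```

step_arm(
  plan=[
    {"offset": [0,0.1,0],"rot": [0,0,0],"gripper": 0},
    {"offset": [0,0.1,0],"rot": [0,0,0],"gripper": 0},
  ],
)

```text
time_s: 23.8
eef_pos: [562.9, -243.0, 89.0]
ee_rot: [-0.001, 0.663, 0.749, -0.0]
force: [-2.0, 0.8, 0.8]
grip_width: 0.001
grip_force: 1.1
```

step_arm(
  plan=[
    {"offset": [0,0.1,0],"rot": [0,0,0],"gripper": 0},
    {"offset": [0,0.2,0],"rot": [0,0,0],"gripper": 0},
    {"offset": [0,0.2,0],"rot": [0,0,0],"gripper": 0},
  ],
)

```text
time_s: 24.1
eef_pos: [564.0, -242.7, 89.2]
ee_rot: [-0.002, 0.663, 0.749, -0.001]
force: [-11.8, 0.5, 7.8]
grip_width: -0.004
grip_force: 6.4
```

step_arm(
  plan=[
    {"offset": [0,0.1,0],"rot": [0,0,0],"gripper": 0},
    {"offset": [0,0.1,0],"rot": [0,0,0],"gripper": 0},
  ],
)

```text
time_s: 24.3
eef_pos: [564.4, -242.8, 89.4]
ee_rot: [-0.003, 0.663, 0.749, -0.002]
force: [-17.1, 1.2, 11.6]
grip_width: 0.001
grip_force: 9.4
```

step_arm(
  plan=[
    {"offset": [0,-1,0],"rot": [0,0,0],"gripper": 0},
    {"offset": [0,-3,0],"rot": [0,0,0],"gripper": 0},
    {"offset": [0,-4,-3],"rot": [0,0,0],"gripper": 0},
    {"offset": [0,-7,-8],"rot": [0,0,0],"gripper": 0},
    {"offset": [-4,-10,-11],"rot": [0,0,0],"gripper": 0},
    {"offset": [-8,-13,-13],"rot": [0,0,0],"gripper": 0},
    {"offset": [-12,-15,-15],"rot": [0,0,0],"gripper": 0},
    {"offset": [-16,-16,-15],"rot": [0,0,0],"gripper": 0},
    {"offset": [-20,-16,-15],"rot": [0,0,0],"gripper": 0},
    {"offset": [-20,-16,-15],"rot": [0,0,0],"gripper": 0},
    {"offset": [-20,-16,-15],"rot": [0,0,0],"gripper": 0},
    {"offset": [-20,-16,-15],"rot": [0,0,0],"gripper": 0},
  ],
)

```text
time_s: 25.5
eef_pos: [431.9, -459.5, 239.0]
ee_rot: [-0.001, 0.663, 0.749, -0.0]
force: [-0.7, 0.3, -0.4]
grip_width: -0.001
grip_force: 0.0
```

```bash
cat > chk.py <<'E'
from h import *
c,P,ok=cam("top")
h=cv2.cvtColor(c,cv2.COLOR_RGB2HSV);bb=(abs(h[...,0].astype(int)-110)<12)&(h[...,1]>110)&ok
for n,O,y in(("LH",(571,-20.3),-6.4),("RH",(604.5,-237.8),7.0)):
    a=np.radians(y);d=P-[*O,0];l=d[...,0]*np.cos(a)+d[...,1]*np.sin(a);w=-d[...,0]*np.sin(a)+d[...,1]*np.cos(a)
    b=bb&(abs(w)<28)&(l>-60)&(l<125)&(P[...,2]<75);q=b&(P[...,2]<25)&(P[...,2]>9)
    print(n,"base",np.percentile(l[q],[0.5,99.5]),np.histogram(l[q],bins=range(-60,120,6))[0],"z",np.median(P[...,2][q&(l<32)]),np.median(P[...,2][q&(l>45)]))
    for lo,hi in((-60,20),(30,90)):
        s=b&(P[...,2]>44)&(l>lo)&(l<hi);print(" upright",s.sum(),l[s].mean(),w[s].mean())
cv2.imwrite("pics/t2.png",np.hstack([cv2.resize(c[120:200,x:x+53,::-1],(398,600),interpolation=cv2.INTER_CUBIC) for x in(240,305)]))
print(sense()["time_s"],sense()["eef_pos"])
E
python3 chk.py
```

```text
LH base [-29.29019794 107.70941192] [ 0  0  0  0  1 23 21 10  9 13 25 25 23 23 25 24 27 22  8  4 11 13 23 22
 12 17 21 23  2] z 16.98111109568344 17.328103376854507
 upright 35 -15.378628459759762 7.150932709639547
 upright 35 54.72314727938653 7.381774236257897
RH base [-29.91543303 107.51306528] [ 0  0  0  0  3 21 25 11 12 17 26 23 26 23 24 22 27 21  9  3 11 18 24 21
 13 17 24 23  2] z 17.17863491707922 17.123014351190758
 upright 36 -15.836025795892933 -5.8929569270015385
 upright 37 53.85083995607517 -7.319555353953585
25.55 [ 432.02980811 -459.38575591  239.29002872]
```

View pics/t2.png

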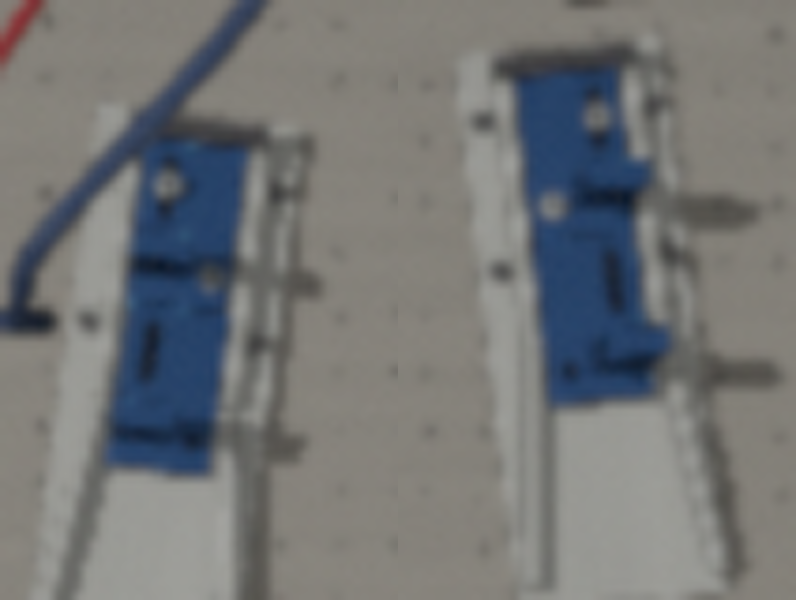

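In the picture, both loose brackets sit flat, the same way round as their masters, with no gap. The upright spacings are 70.1 mm and 69.7 mm against a nominal 70. The arm is clear, so I'm handing in.

```bash
python3 -c "
from rig import *
print(finish_job())"
```

```text
the job is handed in; nothing more can be done
None
```

Both brackets are flush against the masters of their own hand, going by the last top camera view, and I handed the job in at about 26 s; it returned no verdict.

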